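# Raise the food-set lamp to its second stop and hold it for the frame

## Task

The lamp beside the soup bowl has to light the dish from higher up: first turn its dimmer clockwise as far as it goes, to full brightness. Then squeeze in the orange thumb button on the lamp's grip, pull the mast up past its first stop to the second stop, the very top of its travel, and finish holding the grip there with the button still squeezed, because nothing else keeps the lamp up at that height. Leave the bowls, chopsticks, spoon, brush and vase where they are.

Things in the scene. Friction and masses are not known exactly. Their poses are not given: they have to be found in the camera images.
- lamp: Table-top photo lamp, fixed. Origin: on the table top, on the axis of its upright mast. Steel base plate 110 (lamp x) by 300 (y) by 14 mm, y -225 to +75 mm. Black dimmer box 100 (x) by 95 (y) mm centred at y -170 mm, top at z 50 mm. Fixed grey outer tube of diameter 26 mm on the origin; its black collar, diameter 35 mm, ends at z 150 mm.
- lamp_head (a point): Underside centre of the round lamp head, diameter 114 mm, 30 mm thick, 180 mm from the mast axis along the lamp's +y; z 136 mm with the mast down. A round bar 12 mm thick (z 165 mm with the mast down) joins it to the mast. It rises with the mast.
- dimmer_grip (a point): Black dimmer knob: grasp point on its vertical axis, 87 mm above the table, at lamp x 0, y -170 mm. An upright bar 40 mm long and 14 mm thick, from its round skirt (diameter 42 mm, top z 64 mm) up to z 94 mm. The frame's x lies along the bar, a white line on top at the -x end; pinch across the thickness, along the frame's y. Below it a round plate of diameter 66 mm, top z 56 mm.
- dimmer (a joint): Dimmer angle in rad, growing clockwise seen from above: 0 = lowest, 4.712 (270 degrees) = hard end stop, full brightness. At value q the white pointer points, in the lamp's frame, at 135 degrees minus q (anticlockwise from lamp +x); the full mark is the orange one on the box. Starts 0.8 to 2.1 rad short of full. Friction about 0.03 N m; it stays where it is left.
- lamp_top: The sliding part: mast, arm, head and grip. Origin on the mast axis at z 152 mm with the mast down, axes as the lamp's. On top is the black rubber grip, 34 mm along the lamp's x, 26 mm along its y, 52 mm tall, z 178 to 230 mm with the mast down, its top free for an approach from above. Just below it is the arm clamp, 26 mm (x) by 32 mm (y).
- grip_mid (a point): Centre of the grip, 26 mm above its underside: z 204 mm with the mast down, 304 mm at the second stop. Pinched here along the lamp's x, one finger bears on the thumb button and the other on the plain back of the grip.
- thumb_face (a point): Centre of the outer face of the orange thumb button, on the grip's side towards the lamp's +x, at the height of the grip's middle. Button 17 mm wide, 23 mm tall, standing 6 mm proud (23 mm from the mast axis): 40 mm over grip and button, 34 mm with the button flush.
- thumb (a joint): Thumb button travel in m: 0 = out, 0.006 = flush. A light spring: 0.6 N at first, 1.6 N when flush. Pressed more than 4 mm it withdraws the mast's catch; let go, it springs out and the catch drops into the next notch it meets.
- mast (a joint): Height of the sliding mast in m: 0 = down (caught; the start), 0.049 = first stop (a notch, catches if the button is out), 0.100 = second stop, the hard end of travel. No notch there: head, mast and grip weigh 0.5 to 0.7 kg, the slide drags with 1.5 N plus 20 N per m/s, and let go they sink to the first stop. With the button out it cannot leave its notch. An orange ring comes out of the collar at each stop.
- soup_bowl: Black soup bowl with tofu and mushrooms, diameter 140 mm, 66 mm high, on a bamboo mat 3 mm thick under the lamp head. Origin: centre of its underside. Leave it.
- tofu_bowl: Wooden bowl of tofu cubes, diameter 104 mm, 55 mm high; origin centre of its underside. Leave it.
- shiitake_bowl: Wooden bowl of dried mushrooms, diameter 104 mm, 55 mm high; origin centre of its underside. Leave it.
- chopstick_a: Chopstick, 233 mm by 8 mm, along its x, lying on the bamboo mat; origin near its middle. Leave it.
- chopstick_b: The other chopstick, like the first. Leave it.
- spoon: Wooden spoon, 190 mm long, lying on the table along its x. Leave it.
- brush: Styling brush, 180 mm long, lying on the table along its x. Leave it.
- vase: Blue bud vase with a blossom twig, 200 mm high, base diameter 52 mm; origin centre of its underside. Leave it.

How it is judged:
On the way, in this order (a step that is already met when the one before it is completed fails the run):
1. the dimmer is turned clockwise to its end stop while the mast is still down (value of joint dimmer above 4.6 rad and value of joint mast below 0.02 m), for 0.2 s.
2. with the thumb button pressed, the mast is pulled above the first stop (value of joint thumb above 0.003 m and value of joint mast above 0.058 m), for 0.1 s.
At the end, for the whole second after the job is handed in: Mast still (under 0.02 m/s) within 6 mm of its second stop (above 0.094 m); fingers on the grip with more than 2 N, thumb button in by more than 3 mm; dimmer within 0.11 rad of full (above 4.60); each bowl, chopstick, spoon, brush and vase within 30 mm of its start (value of joint mast above 0.094 m and velocity of joint mast between -0.02 and 0.02 m/s and contact force between the fingers and lamp_top above 2 N and value of joint thumb above 0.003 m and value of joint dimmer above 4.6 rad and distance of each of soup_bowl, tofu_bowl, shiitake_bowl, chopstick_a, chopstick_b, spoon, brush, vase from where it was at the start of the episode below 0.03 m); the arm keeps its last pose, push and grip.
It fails at once if a bowl, a chopstick, the spoon, the brush or the vase is moved more than 30 mm (distance of any of soup_bowl, tofu_bowl, shiitake_bowl, chopstick_a, chopstick_b, spoon, brush, vase from where it was at the start of the episode above 0.03 m).
It also fails if it takes over 58 s, if anything falls off the work surface, if the arm or the gripper's body presses on something with over 40 N, if the wrist force passes 120 N, or if a joint passes its speed limit or range.

## Robot

A 6-joint arm with a two-finger parallel gripper is mounted at the origin on the work surface. World frame = base frame: x ahead of the robot, y to its left, z up, the work surface at z = 0. Lengths are in m, angles in rad, forces in N, time in s.
With the tool pointing down it reaches from about 0.35 to 0.725 m from the base axis. Payload 4.3 kg.
Tool frame: the origin (TCP) lies between the finger pads; the fingertips stand 25 mm ahead of it and the grasp point (between the pads) lies 6 mm ahead of it; x points along the fingers, y is the direction in which the jaws open and shut, and the axes are right-handed (so a half turn about x gives the same grasp; the last joint's range is limited). The gripper opens to 85 mm and grips with 20 to 120 N. Pads are 22 mm wide; open, the fingers measure 114 mm over their backs; the gripper's body (76 mm by 85 mm) begins 54 mm behind the grasp point. The pads swing forward as they close: fully open they stand 13 mm farther back than shut.
Start: joints at [1.134, 0.377, 0.081, 1.274, 0, 1.46], TCP at [0.185, 0.545, 0.256] pointing down, gripper open.
Joint ranges: [-2.72, 2.72], [-0.84, 1.66], [-1.02, 1.22], [-1.77, 2.12], [-1.37, 1.28], [-3.14, 3.14]. Speed limits (rad/s): [2.57, 2.57, 3.14, 3.14, 3.14, 3.14].

## Interface

Orientations are given as [roll, pitch, yaw] about the fixed x, y, z axes, in that order (R = Rz(yaw) Ry(pitch) Rx(roll)).
In Python, from plant import env gives the robot as it stands.
- The arm moves only by the tool drive_tool, never from a script. Its argument "steps" is a list of rows, each an object with "slide": the shift along the tool's x, y, z in cm, a list of three; "delta_rot": the turn, a rotation vector about the tool's x, y, z in rad, a list of three; "hand": the opening, from 0 (shut) to 1 (fully open). In form: [{"slide": [dx, dy, dz], "delta_rot": [rx, ry, rz], "hand": hand}, ...]. A call has 1 to 5 rows; each row is the pose to reach, as a shift and turn from the pose commanded when the call began, along the tool's axes at that moment; what a row does not reach only later rows make up. A row lasts 1/10 s, in which the tool goes at most 50 mm and 8.59 degrees, less where a joint would pass 70% of its speed; a pose out of reach is approached as far as the arm can. A call with a gripper value outside its range is refused whole. The fingers move at their own pace and stop on an object; the grip force is fixed at half the most. Time passes only in rows, so rows that repeat a pose let the fingers close. It gives the time, the measured TCP pose, the force and the opening at its end, in the units of the state.
- env.read_state(): the state, without advancing time (a new reading comes with each control period).
- env.get_image(name): name is "scene" or "top"; returns a dict with "frame" (480x640x3 uint8, blue, green, red), "depth" (480x640 float32, m along the optical axis (not along the pixel's ray), 0 where there is no reading), "intrinsics" (3x3 intrinsics, pixels), "k1" (the pictures are not rectified: a ray, as slopes to the right and down, at radius r is drawn at 1 + k1 r^2 times it, then the intrinsics apply), "R" (3x3) and "t" (3): a world point X has camera coordinates R X + t. Camera axes: x right, y down, z forward; pixel columns grow to the right and rows downward; lengths in m; the calibration is good to about 2 mm. A picture is of the moment at which its call begins.
- env.job_done(): hands the job in, once; it reports no verdict.
The state is a dict: "clock": time; "joint_pos": joint angles; "qvel": joint speeds; "joint_torque": joint torques, N m; "position": TCP position; "ee_rot": TCP orientation; "ft_force": force on the tool from outside, world axes, zero at the start; "moment": the same for the moment, N m; "width": finger opening in m.
Only numpy, scipy, OpenCV 4.12 (cv2) and the standard library are available. Lean on these libraries where they do the work, as an engineer would, in place of code of your own. Each camera call takes 0.05 s, during which the arm holds its last target.

## Working session

There is one attempt and no reset: what is moved stays moved. The work goes in short steps, Python scripts to look and compute and a tool call to move; the robot and the scene stay as the last step left them, time stands still between calls to the robot, and variables do not carry over. Pictures are saved under pics/ and viewed, and the job is handed in when it is done.

Besides the shell and the picture viewer there is one more tool, called after ">>>" as name(argument=value, ...), one argument or row to a line, values as JSON. drive_tool: Moves the arm, as the interface text tells. Its arguments: {"type":"object","properties":{"steps":{"type":"array"}},"required":["steps"]}

```bash
ls; mkdir -p pics; python3 - <<'E'
from plant import env
import cv2,numpy as np
print(env.read_state())
for n in ("scene","top"):
    d=env.get_image(n); cv2.imwrite(f"pics/{n}0.png",d["frame"]); np.savez(f"{n}0.npz",**d)
    print(n,d["intrinsics"].tolist(),d["k1"],d["R"].tolist(),d["t"])
E
```

```text
pics
{'clock': 0.0, 'joint_pos': array([ 1.13370397e+00,  3.78066905e-01,  7.96418544e-02,  1.27436478e+00,
       -3.99467919e-05,  1.46050879e+00]), 'qvel': array([ 0.00050014,  0.00051321,  0.00156561,  0.00099244,  0.00067208,
       -0.00180852]), 'joint_torque': array([ 3.79217054e-04, -4.63604558e+01,  2.69877452e+01,  2.08695175e-02,
       -4.14732995e-04,  5.23391378e-06]), 'position': array([0.18433492, 0.54403427, 0.25536478]), 'ee_rot': array([-1.66104812,  1.56880242, -1.98785289]), 'ft_force': array([-1.163553  , -0.24017535,  0.15518209]), 'moment': array([-0.00770903,  0.02675171, -0.01814172]), 'width': 0.08523637145420006}
scene [[475.5646516409576, 0.0, 325.12529895072083], [0.0, 475.5646516409576, 237.5089716570561], [0.0, 0.0, 1.0]] -0.03058628469038027 [[-0.5348859036388544, 0.8447725109999392, -0.016014828981396292], [0.7302455519800288, 0.45267021527019785, -0.5116943521484437], [-0.4250158866464039, -0.28539285356520405, -0.8590182857379002]] [ 0.23208498 -0.30320938  1.42789148]
top [[438.94162607232454, 0.0, 319.0307401462914], [0.0, 438.94162607232454, 235.53626346165086], [0.0, 0.0, 1.0]] 0.029564910036266025 [[0.0011126434780344963, -0.9999980928459339, -0.0016050946967734855], [-0.9968929889933829, -0.0009827683975779874, -0.07876168270241465], [0.07875995505540813, 0.0016877413224618075, -0.9968921812357137]] [0.06610647 0.50551889 1.35726495]
```

View pics/scene0.png

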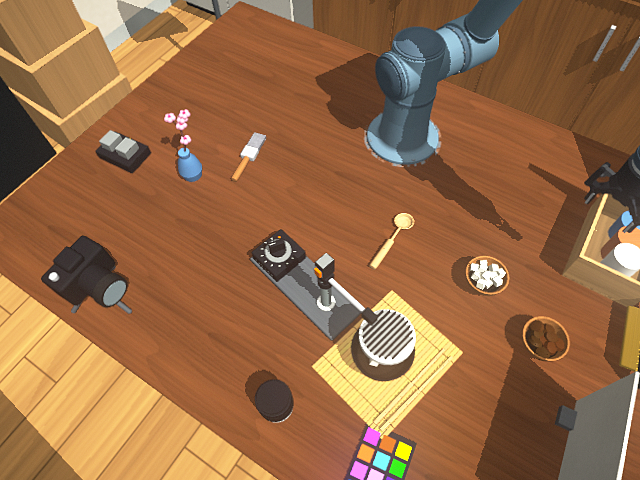

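View pics/top0.png

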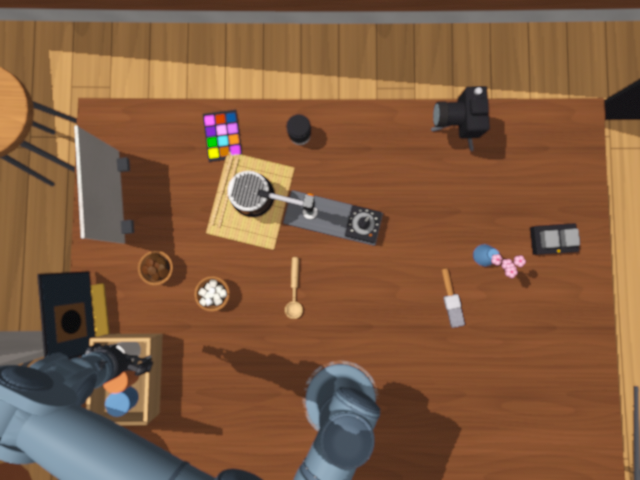

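The lamp is mid-frame: mast near (310,205) in top, dimmer at (364,222), head at (250,190). Zooming in on both views.

```bash
cat > h.py <<'E'
import cv2,numpy as np
def ray(d,u,v):
    K=d["intrinsics"];x=(u-K[0,2])/K[0,0];y=(v-K[1,2])/K[1,1];k=float(d["k1"])
    rd=np.hypot(x,y);r=rd
    for _ in range(20): r=rd/(1+k*r*r)
    s=r/rd if rd>0 else 1
    return np.array([x*s,y*s,1.])
def atz(d,u,v,z):
    c=-d["R"].T@d["t"];w=d["R"].T@ray(d,u,v);return c+w*(z-c[2])/w[2]
def atd(d,u,v):
    p=ray(d,u,v)*d["depth"][int(round(v)),int(round(u))];return d["R"].T@(p-d["t"])
def proj(d,X):
    p=d["R"]@np.asarray(X,float)+d["t"];x,y=p[:2]/p[2];k=float(d["k1"]);s=1+k*(x*x+y*y)
    K=d["intrinsics"];return np.array([K[0,0]*x*s+K[0,2],K[1,1]*y*s+K[1,2]])
def cloud(d):
    K=d["intrinsics"];k=float(d["k1"])
    v,u=np.mgrid[0:480,0:640]
    p=np.stack([u.ravel(),v.ravel()],1).astype(np.float64)
    x=(p-[K[0,2],K[1,2]])/K[0,0];rd=np.linalg.norm(x,axis=1);r=rd.copy()
    for _ in range(20): r=rd/(1+k*r*r)
    x=x*(r/np.maximum(rd,1e-9))[:,None]
    z=d["depth"].reshape(-1)
    P=np.c_[x,np.ones(len(x))]*z[:,None]
    return ((P-d["t"])@d["R"]).reshape(480,640,3)
E
python3 - <<'E'
import cv2
a=cv2.imread('pics/scene0.png')[215:355,235:435];cv2.imwrite('pics/sc.png',cv2.resize(a,None,fx=4,fy=4,interpolation=cv2.INTER_CUBIC))
a=cv2.imread('pics/top0.png')[150:260,200:400];cv2.imwrite('pics/tc.png',cv2.resize(a,None,fx=4,fy=4,interpolation=cv2.INTER_CUBIC))
import numpy as np
from h import *
for n in("scene","top"):
    d=np.load(n+'0.npz');c=cloud(d);
    m=(d["depth"]>0)
    print(n,m.mean())
    # dimmer & grip heights
    if n=="top":
        sl=c[170:250,280:390]
    else: sl=c[225:345,245:365]
    for lo,hi in((.008,.02),(.044,.053),(.08,.1),(.205,.24)):
        q=sl[(sl[...,2]>lo)&(sl[...,2]<hi)]
        print(lo,len(q),q.mean(0) if len(q) else '',q.std(0) if len(q) else '')
E
```

```text
scene 0.9960970052083333
0.008 2874 [0.58466071 0.06498277 0.01392781] [0.03195033 0.06681086 0.00212387]
0.044 825 [ 0.54631441 -0.05832546  0.04961568] [0.034702   0.04900004 0.00200461]
0.08 165 [ 0.55340238 -0.02435064  0.09106039] [0.02220977 0.0737064  0.0050452 ]
0.205 309 [0.58590408 0.09784737 0.22509725] [0.01079077 0.00832107 0.00820265]
top 0.996083984375
0.008 1823 [0.56806019 0.05946488 0.01298326] [0.03676217 0.06629597 0.00260376]
0.044 614 [ 0.5405083  -0.06709563  0.04855311] [0.03293846 0.03443892 0.00226734]
0.08 68 [ 0.54272198 -0.06015029  0.09199417] [0.01190368 0.03838522 0.00321526]
0.205 140 [0.5817577  0.09421918 0.22733294] [0.01089154 0.00778875 0.00581729]
```

View pics/sc.png

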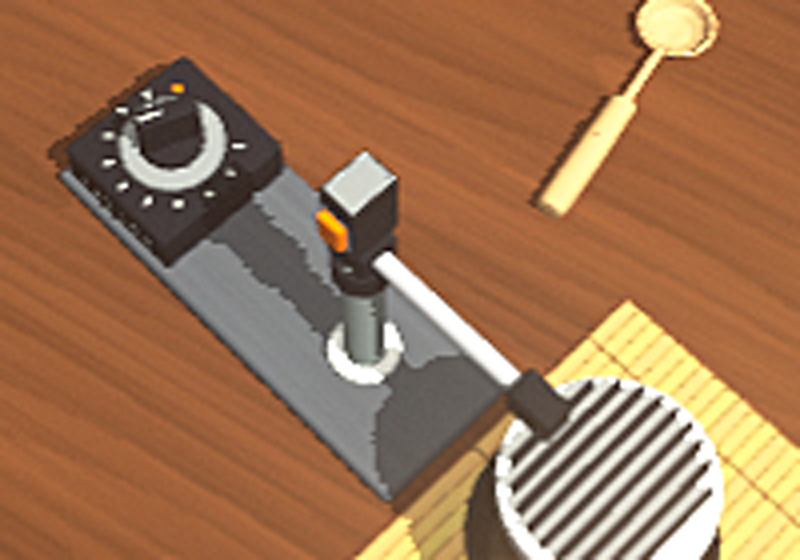

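View pics/tc.png

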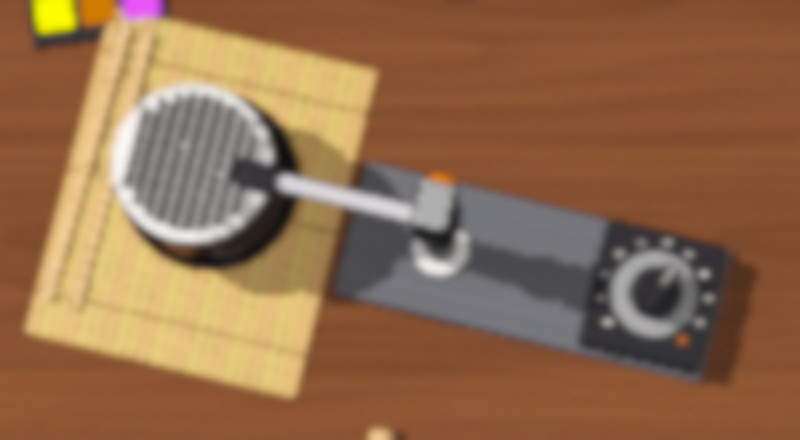

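```bash
cat > fit.py <<'E'
import numpy as np
from h import *
from scipy.optimize import least_squares
S=np.load('scene0.npz');T=np.load('top0.npz')
f=lambda U,o:((np.array(U)+.5)/4-.5+o)
obs=[(S,(-50,-217.5,50),(185,57)),(S,(-50,-122.5,50),(283,155)),(S,(55,75,14),(388,498)),(S,(-55,75,14),(512,390)),
(S,(-17,-13,230),(365,152)),(S,(-17,13,230),(397,183)),(S,(17,-13,230),(320,188)),(S,(17,13,230),(362,215)),(S,(23,0,204),(332,231)),
(T,(55,75,14),(365,162)),(T,(-55,75,14),(333,293)),(T,(0,0,230),(435,203)),(T,(-50,-217.5,50),(702,382)),(T,(50,-217.5,50),(733,247))]
def L2W(p,q):
    c,s=np.cos(p[2]),np.sin(p[2]);x,y,z=np.array(q)/1000
    return np.array([p[0]+c*x-s*y,p[1]+s*x+c*y,z])
def res(p):
    return np.concatenate([proj(d,L2W(p,q))-f(u,[235,215] if d is S else [200,150]) for d,q,u in obs])
if __name__=="__main__":
    r=least_squares(res,[.58,.09,-.24],loss='soft_l1');print(r.x);print(res(r.x).reshape(-1,2).round(1).tolist())
    p=r.x
    for d,n,off,sl in((S,'scene',(235,215),np.s_[215:355,235:435]),(T,'top',(200,150),np.s_[150:260,200:400])):
        a=cv2.resize(cv2.imread(f'pics/{n}0.png')[sl],None,fx=4,fy=4,interpolation=cv2.INTER_CUBIC)
        g=lambda q:tuple(int(round(v)) for v in ((proj(d,L2W(p,q))-off+.5)*4-.5))
        def rect(x0,x1,y0,y1,z,c):
            cv2.polylines(a,[np.array([g(q) for q in((x0,y0,z),(x1,y0,z),(x1,y1,z),(x0,y1,z))])],True,c,1)
        rect(-55,55,-225,75,14,(0,255,0));rect(-50,50,-217.5,-122.5,50,(255,255,0));rect(-17,17,-13,13,230,(0,0,255))
        for t in np.arange(0,6.28,.3):cv2.circle(a,g((33*np.cos(t),-170+33*np.sin(t),56)),1,(0,255,255),-1);cv2.circle(a,g((57*np.cos(t),180+57*np.sin(t),166)),1,(255,0,255),-1)
        for ang in np.radians([-135]): cv2.circle(a,g((45*np.cos(ang),-170+45*np.sin(ang),50)),3,(255,0,255),1)
        for deg in (-60,-45,-30,-15,0):
            cv2.line(a,g((17*np.cos(np.radians(deg)),-170+17*np.sin(np.radians(deg)),94)),g((20*np.cos(np.radians(deg)),-170+20*np.sin(np.radians(deg)),94)),(255,100,255),1)
        cv2.imwrite(f'pics/fit_{n}.png',a)
E
python3 fit.py
```

```text
[ 0.58093552  0.09576451 -0.24035131]
[[-0.3, -1.1], [0.5, -2.3], [-0.3, 0.9], [1.8, -3.2], [0.1, -1.1], [1.1, -0.8], [-0.8, 0.2], [-2.4, 1.8], [-1.1, 1.3], [0.2, -0.5], [-0.3, 0.2], [-0.3, 0.8], [-0.5, -2.2], [-0.8, 0.1]]
```

View pics/fit_scene.png

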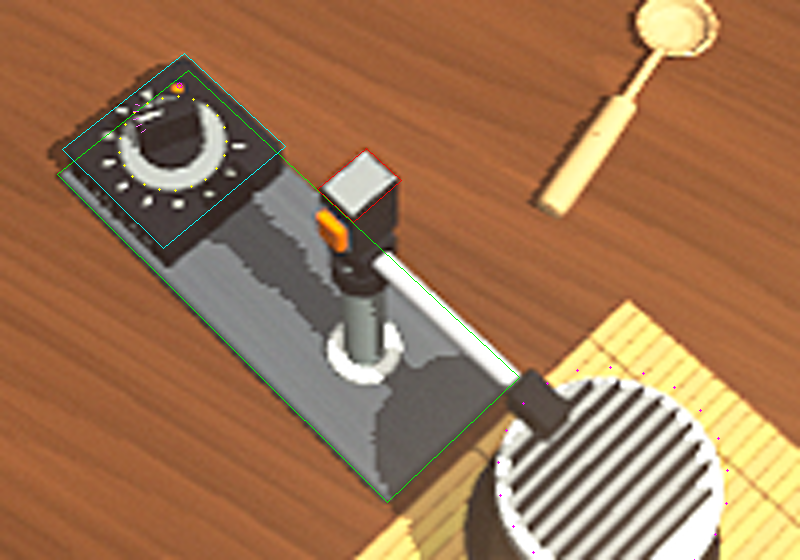

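View pics/fit_top.png

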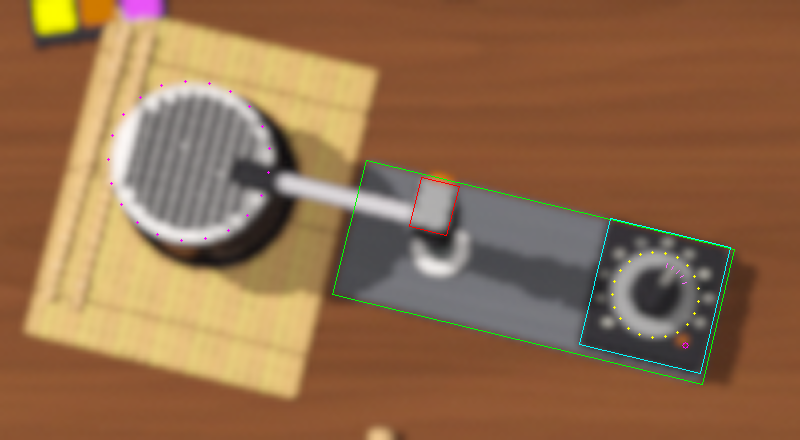

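```bash
python3 - <<'E'
from fit import *
p=[.58093552,.09576451,-.24035131]
c,s=np.cos(p[2]),np.sin(p[2]);Ri=np.array([[c,s],[-s,c]])
for d,n in((S,'scene'),(T,'top')):
    C=cloud(d);X=C.reshape(-1,3);l=(X[:,:2]-p[:2])@Ri.T*1000;z=X[:,2]*1000
    def sel(x0,x1,y0,y1,z0,z1):
        m=(l[:,0]>x0)&(l[:,0]<x1)&(l[:,1]>y0)&(l[:,1]<y1)&(z>z0)&(z<z1);q=np.c_[l[m],z[m]]
        if len(q)<5: print(n,len(q));return
        lo,hi=np.percentile(q,[3,97],axis=0);print(n,len(q),'mid',((lo+hi)/2).round(1),'ext',(hi-lo).round(1),'med',np.median(q,0).round(1))
    sel(-30,30,-30,30,224,238)   # grip top
    sel(-30,30,-200,-140,86,102) # knob top
    sel(-80,80,-240,-100,45,54)
    sel(-80,80,110,250,155,175) # head top
for n,sl,o in(('scene',np.s_[230:270,255:300],0),('top',np.s_[200:245,340:390],0)):
    a=cv2.imread(f'pics/{n}0.png')[sl];cv2.imwrite(f'pics/k_{n}.png',cv2.resize(a,None,fx=12,fy=12,interpolation=cv2.INTER_CUBIC))
E
```

```text
scene 199 mid [  0.3   0.6 229.9] ext [31.  23.5  8.7] med [  1.9   1.2 231. ]
scene 102 mid [   0.2 -168.9   91.8] ext [34.8 19.6 10.2] med [   0.7 -168.6   93.4]
scene 853 mid [   0.3 -169.1   49.9] ext [95.7 91.   7.5] med [   8.1 -158.5   50.2]
scene 1206 mid [  0.5 171.9 164.3] ext [88.8 97.2 18.3] med [  2.1 178.9 163.6]
top 117 mid [  0.6  -0.6 229.3] ext [30.8 24.1  7.8] med [  0.8  -0.7 229.7]
top 61 mid [   1.  -170.3   92.3] ext [34.7 19.1  8.3] med [   1.2 -170.4   92.6]
top 623 mid [   0.9 -170.6   49.4] ext [95.1 89.5  8.2] med [  -2.  -169.8   48.9]
top 631 mid [ -0.4 171.5 164.3] ext [ 89.  102.4  18.2] med [ -0.2 180.4 162.8]
```

View pics/k_scene.png

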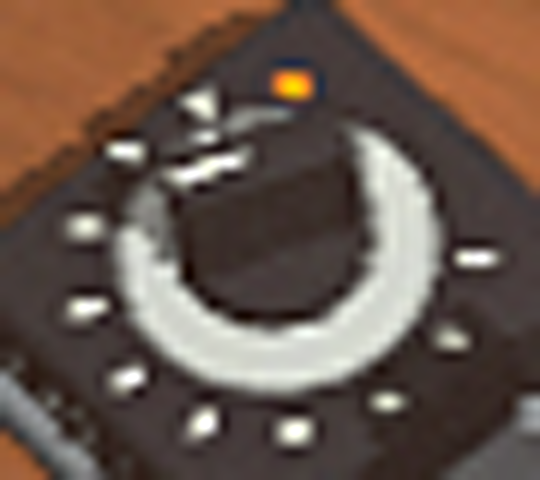

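View pics/k_top.png

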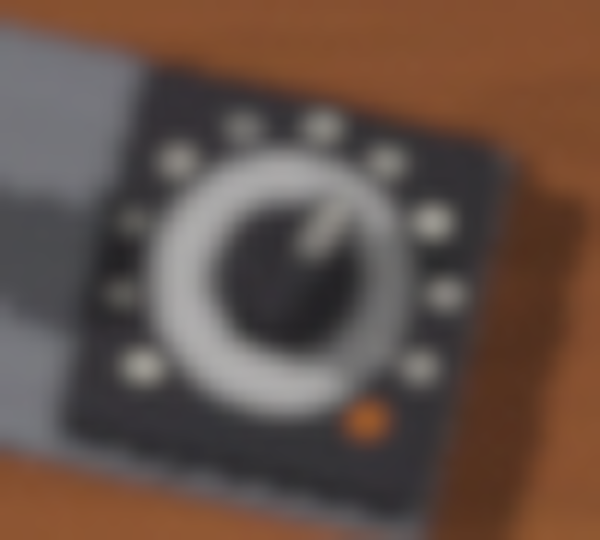

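```bash
python3 - <<'E'
from fit import *
p=[.58093552,.09576451,-.24035131]
c,s=np.cos(p[2]),np.sin(p[2]);Ri=np.array([[c,s],[-s,c]])
for d,n in((S,'scene'),(T,'top')):
    X=cloud(d).reshape(-1,3);l=(X[:,:2]-p[:2])@Ri.T*1000;z=X[:,2]*1000
    m=(abs(l[:,0])<30)&(abs(l[:,1]+170)<30)&(z>88)&(z<100);q=l[m].astype(np.float32)
    w,v=np.linalg.eigh(np.cov(q.T));print(n,len(q),np.degrees(np.arctan2(v[1,1],v[0,1])),np.sqrt(w),cv2.minAreaRect(q),q.mean(0))
    # white line endpoints via colour at z 94
    C=d["frame"].astype(int).sum(2).reshape(-1)
    mm=m&(C>330);print(len(l[mm]),l[mm].mean(0) if mm.any() else '')
# scene white line endpoints
f=lambda U:(np.array(U)+.5)/12-.5
for u in((175,182),(245,158)):
    X=atz(S,*(f(u)+[255,230]),.094);print((X[:2]-p[:2])@Ri.T*1000)
for u in((308,250),(345,203)):
    X=atz(T,*(f(u)+[340,200]),.094);print((X[:2]-p[:2])@Ri.T*1000)
from plant import env
from scipy.spatial.transform import Rotation as R
st=env.read_state();print(R.from_euler('xyz',st['ee_rot']).as_matrix().round(3),st['position'],st['clock'])
E
```

```text
scene 92 160.54420524748502 [ 4.22153265 11.2784111 ] ((-0.08162117004394531, -169.62274169921875), (14.408674240112305, 39.49467849731445), 70.61953735351562) [ 5.4333862e-02 -1.6889716e+02]
12 [   7.05860537 -173.27770299]
top 59 159.46512609808178 [ 3.88340782 11.31827526] ((1.2106361389160156, -170.505126953125), (13.338290214538574, 39.510833740234375), 69.63539123535156) [   1.5766854 -170.65907  ]
15 [  14.60819896 -174.71910419]
[  16.02187011 -177.22045531]
[   2.43658552 -171.63660265]
[   4.73658632 -170.35423845]
[  18.33548268 -176.54757194]
[[-0.001  0.321  0.947]
 [-0.002  0.947 -0.321]
 [-1.    -0.002 -0.   ]] [0.18436883 0.54408678 0.25545277] 0.1
```

```bash
cat > go.py <<'E'
import numpy as np,sys
from plant import env
from scipy.spatial.transform import Rotation as R
s=env.read_state();M=R.from_euler('xyz',s['ee_rot']).as_matrix()
yaw=np.arctan2(M[1,1],M[0,1])
print('t',s['clock'],'pos',s['position'].round(4),'yaw',yaw.round(4),'xaxis',M[:,0].round(4),'j',s['joint_pos'].round(3),'F',s['ft_force'].round(1),'M',s['moment'].round(2),'w',round(float(s['width']),4))
if len(sys.argv)>1:
    x,y,z,w=map(float,sys.argv[1:5])
    A=np.array([[0,np.cos(yaw),np.sin(yaw)],[0,np.sin(yaw),-np.cos(yaw)],[-1,0,0]])
    G=np.array([[0,np.cos(w),np.sin(w)],[0,np.sin(w),-np.cos(w)],[-1,0,0]])
    print('slide',(A.T@(np.array([x,y,z])-s['position'])*100).round(2),'rotx',-((w-yaw+np.pi)%(2*np.pi)-np.pi))
    print('full rot',R.from_matrix(M.T@G).as_rotvec().round(3),'full slide',(M.T@(np.array([x,y,z])-s['position'])*100).round(2))
E
python3 go.py 0.541 -0.069 0.33 0.981
python3 - <<'E'
import sys
from fit import *
print([ (n,(L2W([.58143,.09565,-.24035],q)*1000).round(1)) for n,q in(('dim',(0.2,-170,87)),('grip',(0,0,204)),('button+3',(3,0,204)))])
E
```

```text
t 0.1 pos [0.1844 0.5441 0.2555] yaw 1.244 xaxis [-7.0e-04 -1.7e-03 -1.0e+00] j [ 1.134  0.378  0.08   1.274 -0.     1.46 ] F [ 1.2 -0.5  0.2] M [ 0.04  0.03 -0.01] w 0.0854
slide [ -7.45 -46.61  53.46] rotx 0.26298554142595476
full rot [0.263 0.    0.002] full slide [ -7.38 -46.63  53.46]
[('dim', array([541.2, -69.5,  87. ])), ('grip', array([581.4,  95.6, 204. ])), ('button+3', array([584.3,  94.9, 204. ]))]
```

```bash
python3 go.py 0.5412 -0.0695 0.33 0.981
```

```text
t 0.1 pos [0.1844 0.5441 0.2555] yaw 1.244 xaxis [-7.0e-04 -1.7e-03 -1.0e+00] j [ 1.134  0.378  0.08   1.274 -0.     1.46 ] F [ 1.2 -0.5  0.2] M [ 0.04  0.03 -0.01] w 0.0854
slide [ -7.45 -46.66  53.49] rotx 0.26298554142595476
full rot [0.263 0.    0.002] full slide [ -7.38 -46.67  53.49]
```

>>> drive_tool(
  steps=[
    {"slide":[-4,0,0],"delta_rot":[0,0,0],"hand":1},
    {"slide":[-7.5,-3,3],"delta_rot":[0,0,0],"hand":1},
    {"slide":[-7.5,-6,6.9],"delta_rot":[0,0,0],"hand":1},
    {"slide":[-7.5,-9,10.3],"delta_rot":[0,0,0],"hand":1},
    {"slide":[-7.5,-12,13.7],"delta_rot":[0,0,0],"hand":1},
  ],
)

```text
clock: 0.6
position: [0.2764, 0.3853, 0.3313]
ee_rot: [0.451, 1.57, 0.125]
ft_force: [0.9, -1.0, 0.0]
width: 0.0853
```

```bash
python3 go.py 0.5412 -0.0695 0.33 0.981
```

```text
t 0.6 pos [0.2764 0.3853 0.3313] yaw 1.2445 xaxis [ 5.e-04  1.e-04 -1.e+00] j [ 0.815  0.16  -0.017  1.393 -0.     1.141] F [ 0.9 -1.   0. ] M [-0.01 -0.04  0.03] w 0.0853
slide [  0.13 -34.6   39.66] rotx 0.2634958046443514
full rot [ 0.263  0.    -0.   ] full slide [  0.14 -34.6   39.66]
```

>>> drive_tool(
  steps=[
    {"slide":[0,-34.6,39.7],"delta_rot":[0.263,0,0],"hand":1},
    {"slide":[0,-34.6,39.7],"delta_rot":[0.263,0,0],"hand":1},
    {"slide":[0,-34.6,39.7],"delta_rot":[0.263,0,0],"hand":1},
    {"slide":[0,-34.6,39.7],"delta_rot":[0.263,0,0],"hand":1},
    {"slide":[0,-34.6,39.7],"delta_rot":[0.263,0,0],"hand":1},
  ],
)

```text
clock: 1.1
position: [0.4019, 0.169, 0.3311]
ee_rot: [-3.115, 1.571, 2.578]
ft_force: [1.9, 0.2, -0.1]
width: 0.0856
```

```bash
python3 go.py 0.5412 -0.0695 0.33 0.981
```

```text
t 1.1 pos [0.4019 0.169  0.3311] yaw 0.9811 xaxis [-2.e-04  1.e-04 -1.e+00] j [ 0.252  0.083 -0.107  1.381  0.     0.842] F [ 1.9  0.2 -0.1] M [ 0.07 -0.02 -0.01] w 0.0856
slide [  0.11 -12.07  24.84] rotx 0.00013446466921607225
full rot [ 0. -0.  0.] full slide [  0.1  -12.07  24.84]
```

>>> drive_tool(
  steps=[
    {"slide":[0,-12.1,24.8],"delta_rot":[0,0,0],"hand":0.7},
    {"slide":[0,-12.1,24.8],"delta_rot":[0,0,0],"hand":0.7},
    {"slide":[0,-12.1,24.8],"delta_rot":[0,0,0],"hand":0.7},
    {"slide":[0,-12.1,24.8],"delta_rot":[0,0,0],"hand":0.7},
    {"slide":[0,-12.1,24.8],"delta_rot":[0,0,0],"hand":0.7},
  ],
)

```text
clock: 1.6
position: [0.5278, -0.0471, 0.3309]
ee_rot: [2.919, 1.57, 2.329]
ft_force: [0.8, 0.6, 0.1]
width: 0.0599
```

```bash
python3 go.py 0.5412 -0.0695 0.15 0.981
```

```text
t 1.6 pos [ 0.5278 -0.0471  0.3309] yaw 0.9806 xaxis [-5.e-04  5.e-04 -1.e+00] j [-0.209  0.277  0.131  1.425  0.     0.381] F [0.8 0.6 0.1] M [ 0.05 -0.07 -0.07] w 0.0599
slide [18.09 -1.11  2.36] rotx -0.00043150543301706534
full rot [-0.    -0.001 -0.   ] full slide [18.09 -1.11  2.37]
```

>>> drive_tool(
  steps=[
    {"slide":[2,-1.1,2.36],"delta_rot":[0,0,0],"hand":0.6},
    {"slide":[7,-1.1,2.36],"delta_rot":[0,0,0],"hand":0.6},
    {"slide":[12,-1.1,2.36],"delta_rot":[0,0,0],"hand":0.6},
    {"slide":[16,-1.1,2.36],"delta_rot":[0,0,0],"hand":0.6},
    {"slide":[18,-1.1,2.36],"delta_rot":[0,0,0],"hand":0.6},
  ],
)

```text
clock: 2.1
position: [0.5376, -0.0668, 0.1466]
ee_rot: [-2.809, 1.563, 2.884]
ft_force: [-0.9, 0.7, -0.2]
width: 0.0511
```

```bash
python3 go.py 0.5412 -0.0695 0.094 0.981
python3 - <<'E'
from plant import env
import cv2,numpy as np
for n,sl in(("scene",np.s_[190:330,200:400]),("top",np.s_[150:260,250:450])):
    d=env.get_image(n);cv2.imwrite(f"pics/{n}1.png",cv2.resize(d["frame"][sl],None,fx=4,fy=4,interpolation=cv2.INTER_CUBIC))
E
```

```text
t 2.1 pos [ 0.5376 -0.0668  0.1466] yaw 0.9806 xaxis [-0.0072  0.0019 -1.    ] j [-0.241  0.374 -0.215  0.989  0.     0.349] F [-0.9  0.7 -0.2] M [-0.04  0.01  0.  ] w 0.0511
slide [ 5.26 -0.02  0.45] rotx -0.00038239387765015564
full rot [-0.    -0.007  0.002] full slide [ 5.26 -0.01  0.48]
```

View pics/scene1.png

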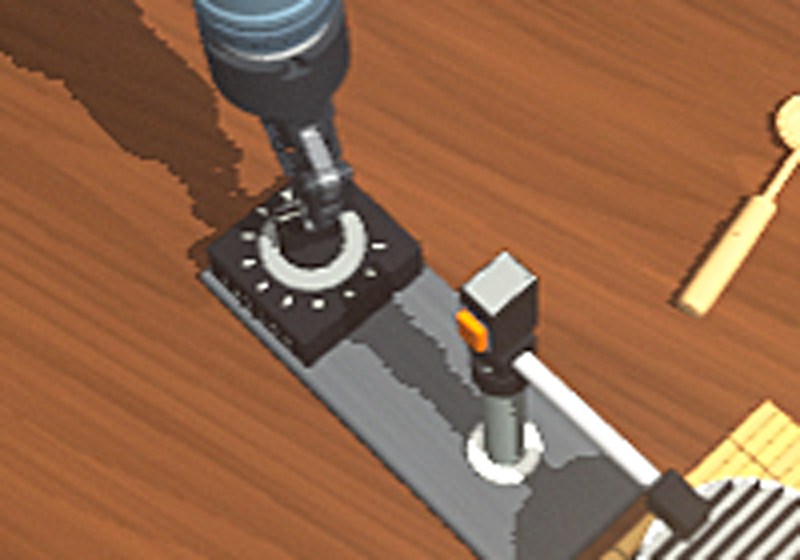

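The gripper hangs over the dimmer (knob near (315,235) in the crop), jaws across the bar; nothing touched. Checking the settled pose.

```bash
python3 go.py 0.5412 -0.0695 0.094 0.981
```

```text
t 2.2 pos [ 0.5374 -0.0667  0.1473] yaw 0.9808 xaxis [-0.0084  0.0022 -1.    ] j [-0.241  0.374 -0.214  0.992  0.     0.349] F [-0.6  0.3  0.9] M [-0.02  0.09  0.03] w 0.0512
slide [ 5.33 -0.02  0.48] rotx -0.00017181316878378539
full rot [-0.    -0.008  0.003] full slide [ 5.32 -0.01  0.52]
```

>>> drive_tool(
  steps=[
    {"slide":[1,0,0.5],"delta_rot":[0,-0.008,0.003],"hand":0.6},
    {"slide":[2.5,0,0.5],"delta_rot":[0,-0.008,0.003],"hand":0.6},
    {"slide":[3.5,0,0.5],"delta_rot":[0,-0.008,0.003],"hand":0.6},
    {"slide":[3.5,0,0.5],"delta_rot":[0,-0.008,0.003],"hand":0.6},
  ],
)

```text
clock: 2.6
position: [0.5444, -0.07, 0.1159]
ee_rot: [0.376, 1.564, -0.214]
ft_force: [0.0, 0.6, -0.6]
width: 0.0507
```

```bash
python3 go.py 0.5412 -0.0695 0.094 0.981
```

```text
t 2.6 pos [ 0.5444 -0.07    0.1159] yaw 0.9811 xaxis [ 0.0069 -0.0015 -1.    ] j [-0.244  0.402 -0.259  0.902  0.     0.346] F [ 0.   0.6 -0.6] M [-0.    0.04 -0.03] w 0.0507
slide [ 2.19 -0.14 -0.3 ] rotx 9.546289404260833e-05
full rot [ 0.     0.007 -0.003] full slide [ 2.19 -0.14 -0.31]
```

>>> drive_tool(
  steps=[
    {"slide":[0,0,0],"delta_rot":[0,0,0],"hand":0.6},
    {"slide":[0,0,0],"delta_rot":[0,0,0],"hand":0.6},
    {"slide":[0,0,0],"delta_rot":[0,0,0],"hand":0.6},
  ],
)

```text
clock: 2.9
position: [0.5456, -0.0703, 0.1171]
ee_rot: [0.368, 1.561, -0.222]
ft_force: [-0.9, 0.0, 0.3]
width: 0.0514
```

```bash
python3 go.py 0.5412 -0.0695 0.094 0.981
```

```text
t 2.9 pos [ 0.5456 -0.0703  0.1171] yaw 0.981 xaxis [ 0.0097 -0.0022 -1.    ] j [-0.244  0.401 -0.258  0.902  0.     0.346] F [-0.9  0.   0.3] M [ 0.05 -0.01 -0.02] w 0.0514
slide [ 2.31 -0.18 -0.41] rotx 4.2985300907183444e-05
full rot [ 0.     0.009 -0.004] full slide [ 2.31 -0.18 -0.43]
```

>>> drive_tool(
  steps=[
    {"slide":[0,-0.15,-0.42],"delta_rot":[0,0.009,-0.004],"hand":0.6},
    {"slide":[0.8,-0.15,-0.42],"delta_rot":[0,0.009,-0.004],"hand":0.6},
    {"slide":[1.6,-0.15,-0.42],"delta_rot":[0,0.009,-0.004],"hand":0.6},
    {"slide":[2.3,-0.15,-0.42],"delta_rot":[0,0.009,-0.004],"hand":0.6},
    {"slide":[2.3,-0.15,-0.42],"delta_rot":[0,0.009,-0.004],"hand":0.6},
  ],
)

```text
clock: 3.4
position: [0.5396, -0.0689, 0.0915]
ee_rot: [-2.679, 1.566, 3.014]
ft_force: [-0.4, 0.7, -0.6]
width: 0.0512
```

>>> drive_tool(
  steps=[
    {"slide":[0,0,0],"delta_rot":[0,0,0],"hand":0.6},
    {"slide":[0,0,0],"delta_rot":[0,0,0],"hand":0.6},
  ],
)

```text
clock: 3.6
position: [0.541, -0.0692, 0.0934]
ee_rot: [-2.325, 1.57, -2.914]
ft_force: [-0.7, 0.6, 0.6]
width: 0.0511
```

```bash
python3 go.py 0.5412 -0.0695 0.094 0.981
python3 - <<'E'
from plant import env
import cv2,numpy as np
for n,sl in(("scene",np.s_[220:280,240:320]),("top",np.s_[180:250,320:420])):
    d=env.get_image(n);cv2.imwrite(f"pics/{n}2.png",cv2.resize(d["frame"][sl],None,fx=8,fy=8,interpolation=cv2.INTER_CUBIC))
E
```

```text
t 3.6 pos [ 0.541  -0.0692  0.0934] yaw 0.981 xaxis [-1.1e-03 -3.0e-04 -1.0e+00] j [-0.243  0.424 -0.291  0.857 -0.001  0.347] F [-0.7  0.6  0.6] M [-0.07  0.04 -0.03] w 0.0511
slide [-0.06 -0.02  0.03] rotx -8.908468401180869e-06
full rot [-0.    -0.001  0.001] full slide [-0.06 -0.02  0.03]
```

View pics/scene2.png

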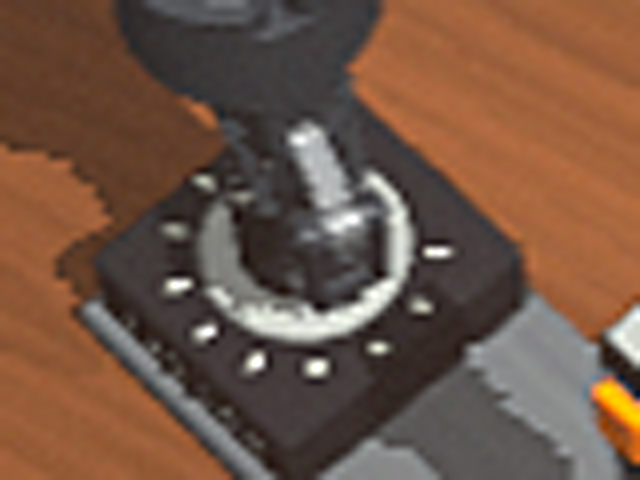

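The fingers straddle the knob bar (around (310,240) in the crop) and the pose is settled. Closing now.

>>> drive_tool(
  steps=[
    {"slide":[0,0,0],"delta_rot":[0,0,0],"hand":0.1},
    {"slide":[0,0,0],"delta_rot":[0,0,0],"hand":0},
    {"slide":[0,0,0],"delta_rot":[0,0,0],"hand":0},
    {"slide":[0,0,0],"delta_rot":[0,0,0],"hand":0},
    {"slide":[0,0,0],"delta_rot":[0,0,0],"hand":0},
  ],
)

```text
clock: 4.2
position: [0.5407, -0.0697, 0.0936]
ee_rot: [-1.763, 1.569, -2.354]
ft_force: [-2.9, -2.4, 5.5]
width: 0.0131
```

```bash
python3 go.py 0.5412 -0.0695 0.094 0.981
```

```text
t 4.2 pos [ 0.5407 -0.0697  0.0936] yaw 0.9806 xaxis [-0.0015 -0.0015 -1.    ] j [-0.244  0.423 -0.291  0.858 -0.002  0.347] F [-2.9 -2.4  5.5] M [-0.52  0.57 -0.04] w 0.0131
slide [-0.04  0.04  0.03] rotx -0.0004013788796277673
full rot [-0.    -0.     0.002] full slide [-0.04  0.04  0.03]
```

>>> drive_tool(
  steps=[
    {"slide":[0,0,0],"delta_rot":[0.14,0,0],"hand":0},
    {"slide":[0,0,0],"delta_rot":[0.28,0,0],"hand":0},
    {"slide":[0,0,0],"delta_rot":[0.42,0,0],"hand":0},
    {"slide":[0,0,0],"delta_rot":[0.56,0,0],"hand":0},
    {"slide":[0,0,0],"delta_rot":[0.7,0,0],"hand":0},
  ],
)

```text
clock: 4.7
position: [0.5405, -0.0699, 0.0936]
ee_rot: [-1.034, 1.568, -2.33]
ft_force: [-4.5, -3.1, 5.2]
width: 0.013
```

```bash
python3 go.py 0.5412 -0.0695 0.094 -1.026
```

```text
t 4.7 pos [ 0.5405 -0.0699  0.0936] yaw 0.2748 xaxis [-0.0019 -0.002  -1.    ] j [-0.244  0.423 -0.291  0.858 -0.002  1.052] F [-4.5 -3.1  5.2] M [-0.64  0.63  0.04] w 0.013
slide [-0.04  0.08 -0.02] rotx 1.3007832042057257
full rot [1.301e+00 3.000e-03 1.000e-03] full slide [-0.04  0.08 -0.02]
```

>>> drive_tool(
  steps=[
    {"slide":[0,0,0],"delta_rot":[0.14,0,0],"hand":0},
    {"slide":[0,0,0],"delta_rot":[0.28,0,0],"hand":0},
    {"slide":[0,0,0],"delta_rot":[0.42,0,0],"hand":0},
    {"slide":[0,0,0],"delta_rot":[0.56,0,0],"hand":0},
    {"slide":[0,0,0],"delta_rot":[0.7,0,0],"hand":0},
  ],
)

```text
clock: 5.2
position: [0.5402, -0.0699, 0.0936]
ee_rot: [-0.457, 1.567, -2.453]
ft_force: [-5.0, -3.6, 7.3]
width: 0.0126
```

>>> drive_tool(
  steps=[
    {"slide":[0,0,0],"delta_rot":[0.14,0,0],"hand":0},
    {"slide":[0,0,0],"delta_rot":[0.28,0,0],"hand":0},
    {"slide":[0,0,0],"delta_rot":[0.42,0,0],"hand":0},
    {"slide":[0,0,0],"delta_rot":[0.52,0,0],"hand":0},
    {"slide":[0,0,0],"delta_rot":[0.56,0,0],"hand":0},
  ],
)

```text
clock: 5.7
position: [0.5399, -0.0698, 0.0936]
ee_rot: [-0.051, 1.567, -2.604]
ft_force: [-4.8, -2.5, 6.6]
width: 0.0128
```

```bash
python3 go.py 0.5412 -0.0695 0.094 -1.026
```

```text
t 5.7 pos [ 0.5399 -0.0698  0.0936] yaw -0.9821 xaxis [-0.003  -0.0018 -1.    ] j [-2.440e-01  4.230e-01 -2.910e-01  8.590e-01 -2.000e-03  2.309e+00] F [-4.8 -2.5  6.6] M [-0.57  0.92 -0.03] w 0.0128
slide [-0.04  0.05 -0.12] rotx 0.043860950946593036
full rot [0.044 0.003 0.   ] full slide [-0.04  0.05 -0.12]
```

>>> drive_tool(
  steps=[
    {"slide":[0,0,0],"delta_rot":[0.02,0,0],"hand":0},
    {"slide":[0,0,0],"delta_rot":[0.04,0,0],"hand":0},
    {"slide":[0,0,0],"delta_rot":[0.06,0,0],"hand":0},
    {"slide":[0,0,0],"delta_rot":[0.08,0,0],"hand":0},
  ],
)

```text
clock: 6.1
position: [0.5399, -0.0697, 0.0936]
ee_rot: [0.077, 1.567, -2.551]
ft_force: [-5.0, -2.7, 7.0]
width: 0.0128
```

```bash
python3 go.py 0.5412 -0.0695 0.094 -1.026
```

```text
t 6.1 pos [ 0.5399 -0.0697  0.0936] yaw -1.057 xaxis [-0.0031 -0.0021 -1.    ] j [-0.244  0.423 -0.291  0.859 -0.003  2.384] F [-5.  -2.7  7. ] M [-0.66  0.98  1.38] w 0.0128
slide [-0.04  0.05 -0.13] rotx -0.03104091078248139
full rot [-0.031  0.004 -0.   ] full slide [-0.04  0.05 -0.13]
```

>>> drive_tool(
  steps=[
    {"slide":[0,0,0],"delta_rot":[0,0,0],"hand":0},
    {"slide":[0,0,0],"delta_rot":[0,0,0],"hand":0},
    {"slide":[0,0,0],"delta_rot":[0,0,0],"hand":0},
    {"slide":[0,0,0],"delta_rot":[0,0,0],"hand":0.6},
    {"slide":[0,0,0],"delta_rot":[0,0,0],"hand":0.6},
  ],
)

```text
clock: 6.6
position: [0.5411, -0.0688, 0.0931]
ee_rot: [-1.31, 1.57, 2.343]
ft_force: [-0.5, -0.3, -0.3]
width: 0.0408
```

>>> drive_tool(
  steps=[
    {"slide":[0,0,0],"delta_rot":[0,0,0],"hand":0.6},
    {"slide":[-3,0,0],"delta_rot":[0,0,0],"hand":0.6},
    {"slide":[-8,0,0],"delta_rot":[0,0,0],"hand":0.6},
    {"slide":[-13,0,0],"delta_rot":[0,0,0],"hand":0.6},
    {"slide":[-18,0,0],"delta_rot":[0,0,0],"hand":0.6},
  ],
)

```text
clock: 7.1
position: [0.5408, -0.0688, 0.2749]
ee_rot: [-0.777, 1.569, 2.877]
ft_force: [1.8, -0.7, -0.4]
width: 0.0511
```

```bash
python3 go.py 0.5817 0.0955 0.32 -0.240
```

```text
t 7.1 pos [ 0.5408 -0.0688  0.2749] yaw -1.0591 xaxis [-1.5e-03  4.0e-04 -1.0e+00] j [-0.243  0.313  0.037  1.296  0.     2.387] F [ 1.8 -0.7 -0.4] M [ 0.03 -0.06 -0.01] w 0.0511
slide [ -4.51 -12.32 -11.61] rotx -0.8190536316246071
full rot [-0.819  0.001  0.001] full slide [ -4.51 -12.33 -11.61]
```

>>> drive_tool(
  steps=[
    {"slide":[-4.5,0,0],"delta_rot":[-0.14,0,0],"hand":1},
    {"slide":[-4.5,-3,-3],"delta_rot":[-0.28,0,0],"hand":1},
    {"slide":[-4.5,-6.3,-6],"delta_rot":[-0.42,0,0],"hand":1},
    {"slide":[-4.5,-9.3,-9],"delta_rot":[-0.56,0,0],"hand":1},
    {"slide":[-4.5,-12.3,-11.6],"delta_rot":[-0.7,0,0],"hand":1},
  ],
)

```text
clock: 7.6
position: [0.5827, 0.0968, 0.3181]
ee_rot: [-1.721, 1.57, 2.637]
ft_force: [0.8, -0.2, -0.5]
width: 0.0852
```

>>> drive_tool(
  steps=[
    {"slide":[0,0,0],"delta_rot":[-0.12,0,0],"hand":1},
    {"slide":[0,0,0],"delta_rot":[-0.12,0,0],"hand":1},
    {"slide":[0,0,0],"delta_rot":[-0.12,0,0],"hand":1},
  ],
)

```text
clock: 7.9
position: [0.582, 0.0948, 0.3179]
ee_rot: [-1.225, 1.569, -3.037]
ft_force: [0.7, 0.1, 0.7]
width: 0.0854
```

```bash
python3 go.py 0.5817 0.0955 0.21 -0.240
python3 - <<'E'
from plant import env
import cv2,numpy as np
for n,sl in(("scene",np.s_[200:340,235:435]),("top",np.s_[150:260,200:400])):
    d=env.get_image(n);cv2.imwrite(f"pics/{n}3.png",cv2.resize(d["frame"][sl],None,fx=4,fy=4,interpolation=cv2.INTER_CUBIC))
E
```

```text
t 7.9 pos [0.582  0.0948 0.3179] yaw -0.2417 xaxis [-1.7e-03 -2.0e-04 -1.0e+00] j [ 0.054  0.408  0.285  1.449 -0.     1.866] F [0.7 0.1 0.7] M [ 0.    0.02 -0.02] w 0.0854
slide [10.79 -0.05 -0.06] rotx -0.0016700635812378906
full rot [-0.002  0.001  0.002] full slide [10.79 -0.03 -0.06]
```

View pics/scene3.png

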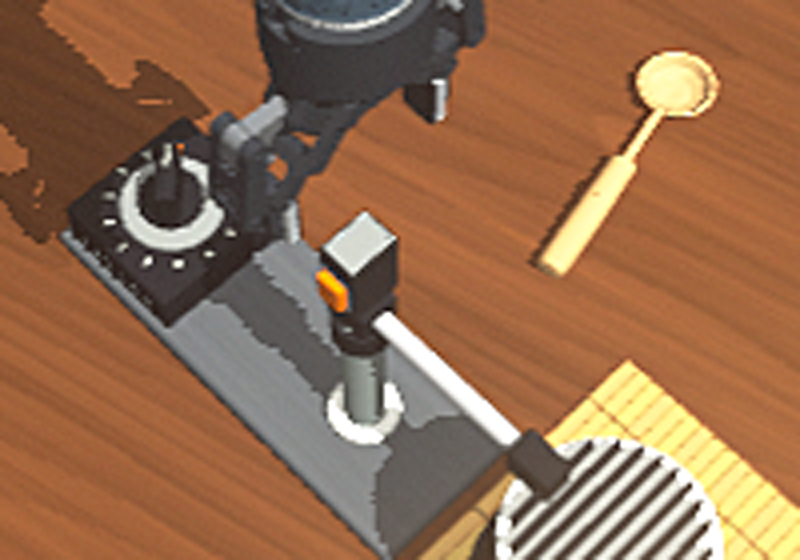

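View pics/top3.png

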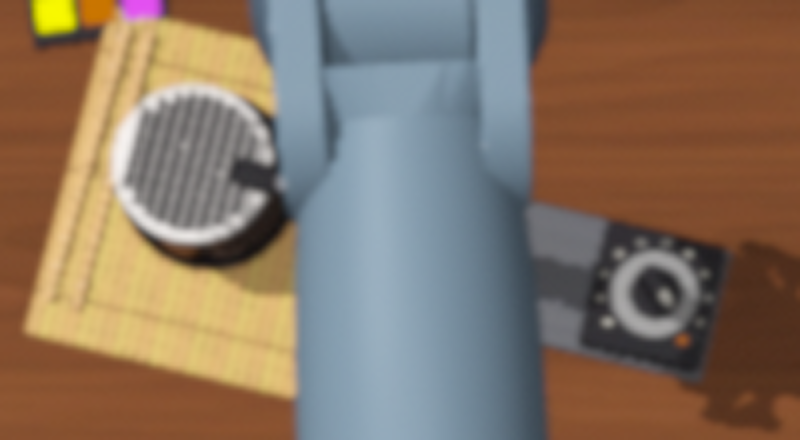

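```bash
python3 - <<'E'
from plant import env
from fit import *
p=[.58143,.09565,-.24035]
c,s=np.cos(p[2]),np.sin(p[2]);Ri=np.array([[c,s],[-s,c]])
for n,sl in(("scene",np.s_[230:270,255:300]),("top",np.s_[200:245,340:390])):
    d=env.get_image(n);cv2.imwrite(f"pics/{n}4.png",cv2.resize(d["frame"][sl],None,fx=12,fy=12,interpolation=cv2.INTER_CUBIC))
    X=cloud(d).reshape(-1,3);l=(X[:,:2]-p[:2])@Ri.T*1000;z=X[:,2]*1000
    m=(abs(l[:,0])<25)&(abs(l[:,1]+170)<25)&(z>88)&(z<100);q=l[m].astype(np.float32)
    w,v=np.linalg.eigh(np.cov(q.T));print(n,len(q),np.degrees(np.arctan2(v[1,1],v[0,1])),np.sqrt(w),cv2.minAreaRect(q),q.mean(0))
E
```

```text
scene 87 46.44694432083433 [ 4.04424982 11.68897406] ((-0.4122133255004883, -169.1961212158203), (39.32270431518555, 14.243831634521484), 45.01205062866211) [-1.0651056e-01 -1.6855046e+02]
top 55 46.147124647747 [ 3.78426741 11.41914128] ((0.8649330139160156, -170.09764099121094), (37.73704147338867, 13.281479835510254), 44.992034912109375) [   1.2391529 -169.64203  ]
```

View pics/scene4.png

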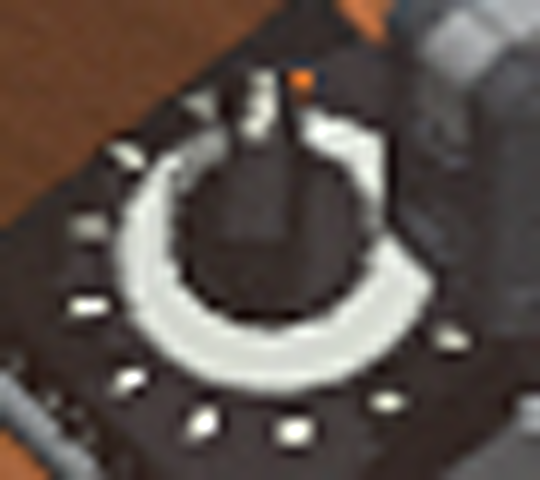

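View pics/top4.png

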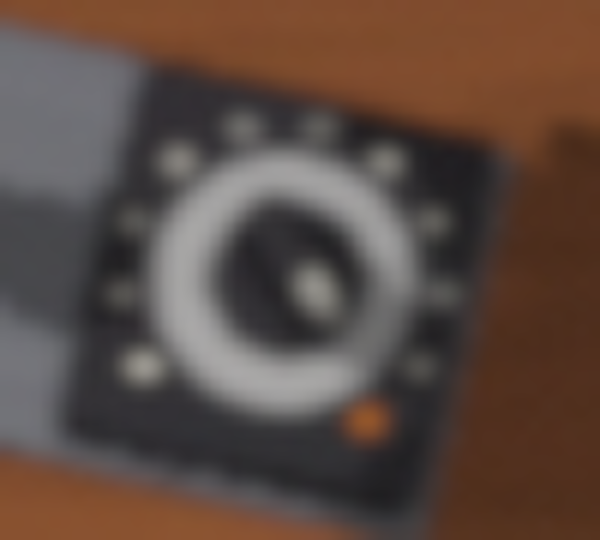

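The bar now points at the orange mark (about -134° in the lamp frame, full = -135°). Descending over the grip.

>>> drive_tool(
  steps=[
    {"slide":[2.5,0,0],"delta_rot":[0,0,0],"hand":1},
    {"slide":[5,0,0],"delta_rot":[0,0,0],"hand":1},
    {"slide":[6.5,0,0],"delta_rot":[0,0,0],"hand":1},
    {"slide":[6.5,0,0],"delta_rot":[0,0,0],"hand":1},
    {"slide":[6.5,0,0],"delta_rot":[0,0,0],"hand":1},
  ],
)

```text
clock: 8.6
position: [0.5819, 0.0945, 0.2536]
ee_rot: [-1.231, 1.569, -3.042]
ft_force: [0.1, -0.2, 0.3]
width: 0.0855
```

```bash
python3 go.py 0.5815 0.0955 0.21 -0.240
python3 - <<'E'
from plant import env
import cv2,numpy as np
for n,sl in(("scene",np.s_[200:340,235:435]),):
    d=env.get_image(n);cv2.imwrite(f"pics/{n}5.png",cv2.resize(d["frame"][sl],None,fx=4,fy=4,interpolation=cv2.INTER_CUBIC))
E
```

```text
t 8.6 pos [0.5819 0.0945 0.2536] yaw -0.2402 xaxis [-1.5e-03 -1.0e-04 -1.0e+00] j [ 0.053  0.41   0.122  1.285 -0.     1.864] F [ 0.1 -0.2  0.3] M [-0.02 -0.07  0.01] w 0.0855
slide [ 4.36 -0.06 -0.09] rotx -0.00018773634023450114
full rot [-0.     0.     0.001] full slide [ 4.36 -0.06 -0.09]
```

View pics/scene5.png

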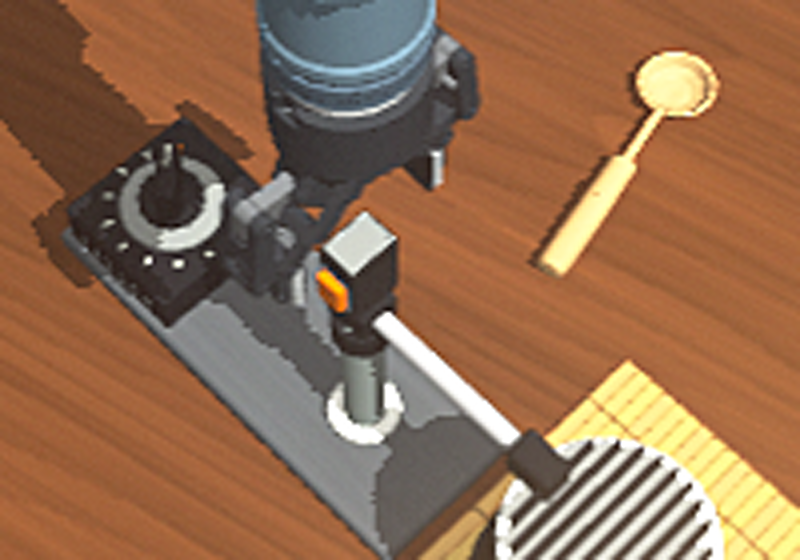

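```bash
python3 - <<'E'
from fit import *
for X in((.5819,.0945,.2536),(.5819,.0945,.2286),(.5819,.0945,.30),(.5814,.0956,.23)):
    print((proj(S,X)-[235,200])*4)
from plant import env
d=env.get_image('scene');C=cloud(d)
# points on finger pads: list by pixel
for U in((275,200),(262,250),(430,170),(250,235),(300,285),(435,185),(360,240)):
    u=np.array(U)/4+[235,200];print(U,C[int(u[1]),int(u[0])].round(3))
E
```

```text
[353.59895826 220.63824539]
[354.54960805 244.47164001]
[351.71382348 173.36978254]
[356.87805633 243.43947038]
(275, 200) [0.633 0.087 0.345]
(262, 250) [0.65 0.09 0.33]
(430, 170) [0.542 0.113 0.263]
(250, 235) [0.65  0.085 0.341]
(300, 285) [0.629 0.094 0.264]
(435, 185) [0.542 0.115 0.249]
(360, 240) [0.58  0.096 0.232]
```

Fingers straddle the grip (pads near (300,285) and (435,180), grip top at (360,240)); geometry agrees with depth. Down to the pinch height.

>>> drive_tool(
  steps=[
    {"slide":[1.5,-0.05,-0.1],"delta_rot":[0,0,0],"hand":1},
    {"slide":[3,-0.05,-0.1],"delta_rot":[0,0,0],"hand":1},
    {"slide":[4.3,-0.05,-0.1],"delta_rot":[0,0,0],"hand":1},
    {"slide":[4.3,-0.05,-0.1],"delta_rot":[0,0,0],"hand":0.8},
    {"slide":[4.3,-0.05,-0.1],"delta_rot":[0,0,0],"hand":0.7},
  ],
)

```text
clock: 9.2
position: [0.5821, 0.096, 0.2112]
ee_rot: [-0.736, 1.571, -2.546]
ft_force: [-0.3, 0.4, -0.1]
width: 0.0604
```

```bash
python3 go.py 0.5815 0.0955 0.21 -0.240
```

```text
t 9.2 pos [0.5821 0.096  0.2112] yaw -0.2391 xaxis [-2.e-04 -1.e-04 -1.e+00] j [ 0.056  0.423  0.032  1.18  -0.     1.866] F [-0.3  0.4 -0.1] M [0.02 0.02 0.01] w 0.0604
slide [ 0.12 -0.05  0.06] rotx 0.000863506239919154
full rot [0.001 0.    0.   ] full slide [ 0.12 -0.05  0.06]
```

>>> drive_tool(
  steps=[
    {"slide":[0,0,0],"delta_rot":[0,0,0],"hand":0.3},
    {"slide":[0,0,0],"delta_rot":[0,0,0],"hand":0},
    {"slide":[0,0,0],"delta_rot":[0,0,0],"hand":0},
    {"slide":[0,0,0],"delta_rot":[0,0,0],"hand":0},
    {"slide":[0,0,0],"delta_rot":[0,0,0],"hand":0},
  ],
)

```text
clock: 9.7
position: [0.5807, 0.0965, 0.2117]
ee_rot: [-1.741, 1.569, 2.733]
ft_force: [-5.1, 0.6, 6.5]
width: 0.0334
```

```bash
python3 go.py 0.5815 0.0955 0.21 -0.240
python3 - <<'E'
from plant import env
import cv2,numpy as np
for n,sl in(("scene",np.s_[200:340,235:435]),):
    d=env.get_image(n);cv2.imwrite(f"pics/{n}6.png",cv2.resize(d["frame"][sl],None,fx=4,fy=4,interpolation=cv2.INTER_CUBIC))
E
```

```text
t 9.7 pos [0.5807 0.0965 0.2117] yaw -0.2387 xaxis [-2.e-03  9.e-04 -1.e+00] j [5.600e-02 4.210e-01 3.100e-02 1.183e+00 1.000e-03 1.866e+00] F [-5.1  0.6  6.5] M [ 0.22  1.09 -0.02] w 0.0334
slide [0.17 0.1  0.08] rotx 0.0013099065921826636
full rot [ 0.001 -0.     0.002] full slide [0.17 0.1  0.08]
```

View pics/scene6.png

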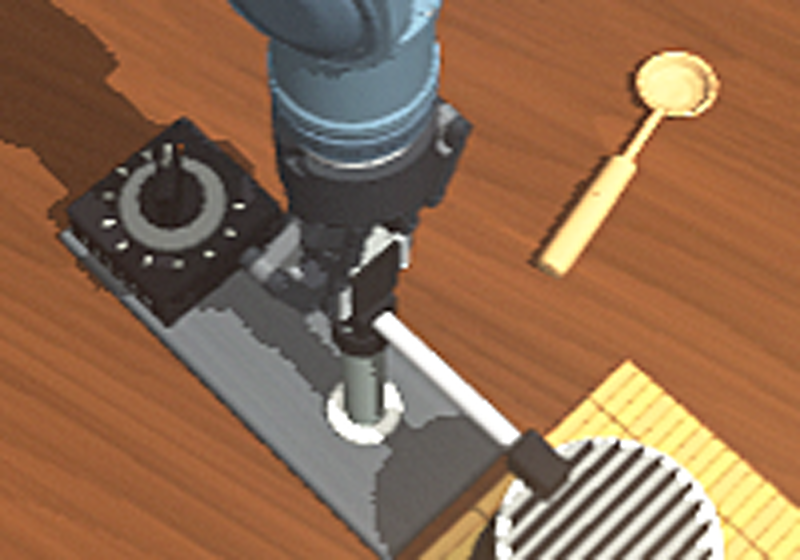

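Grip width 33.4 mm – button flush. Lifting.

>>> drive_tool(
  steps=[
    {"slide":[-0.8,0,0],"delta_rot":[0,0,0],"hand":0},
    {"slide":[-2,0,0],"delta_rot":[0,0,0],"hand":0},
    {"slide":[-3.2,0,0],"delta_rot":[0,0,0],"hand":0},
    {"slide":[-4.4,0,0],"delta_rot":[0,0,0],"hand":0},
    {"slide":[-5.6,0,0],"delta_rot":[0,0,0],"hand":0},
  ],
)

```text
clock: 10.25
position: [0.5807, 0.0965, 0.2667]
ee_rot: [-1.528, 1.567, 2.945]
ft_force: [-3.9, 4.1, -9.3]
width: 0.0333
```

```bash
python3 go.py 0.5807 0.0965 0.3117 -0.240
```

```text
t 10.25 pos [0.5807 0.0965 0.2667] yaw -0.2386 xaxis [-3.8e-03  7.0e-04 -1.0e+00] j [5.600e-02 4.080e-01 1.530e-01 1.320e+00 1.000e-03 1.866e+00] F [-3.9  4.1 -9.3] M [ 0.74  0.23 -0.02] w 0.0333
slide [-4.5 -0.   0. ] rotx 0.0013601132573684005
full rot [0.001 0.    0.004] full slide [-4.5  -0.02  0.  ]
```

Moving freely (‑9 N, weight plus drag). Continuing to the top stop.

>>> drive_tool(
  steps=[
    {"slide":[-1.2,0,0],"delta_rot":[0,0,0],"hand":0},
    {"slide":[-2.4,0,0],"delta_rot":[0,0,0],"hand":0},
    {"slide":[-3.4,0,0],"delta_rot":[0,0,0],"hand":0},
    {"slide":[-4.1,0,0],"delta_rot":[0,0,0],"hand":0},
    {"slide":[-4.3,0,0],"delta_rot":[0,0,0],"hand":0},
  ],
)

```text
clock: 10.75
position: [0.5807, 0.0965, 0.3106]
ee_rot: [-1.63, 1.568, 2.844]
ft_force: [-4.5, 4.8, -7.2]
width: 0.0335
```

```bash
python3 go.py 0.5807 0.0965 0.3117 -0.240
```

```text
t 10.75 pos [0.5807 0.0965 0.3106] yaw -0.2386 xaxis [-2.7e-03  8.0e-04 -1.0e+00] j [5.600e-02 4.060e-01 2.620e-01 1.430e+00 1.000e-03 1.866e+00] F [-4.5  4.8 -7.2] M [0.68 0.73 0.01] w 0.0335
slide [-0.11 -0.    0.  ] rotx 0.0013650179435376053
full rot [ 0.001 -0.     0.003] full slide [-0.11 -0.    0.  ]
```

>>> drive_tool(
  steps=[
    {"slide":[-0.1,0,0],"delta_rot":[0,0,0],"hand":0},
    {"slide":[-0.2,0,0],"delta_rot":[0,0,0],"hand":0},
    {"slide":[-0.2,0,0],"delta_rot":[0,0,0],"hand":0},
  ],
)

```text
clock: 11.05
position: [0.5807, 0.0965, 0.3118]
ee_rot: [-1.572, 1.567, 2.902]
ft_force: [-4.9, 3.3, -7.3]
width: 0.0333
```

```bash
python3 go.py 0.5807 0.0965 0.3117 -0.240
```

```text
t 11.05 pos [0.5807 0.0965 0.3118] yaw -0.2387 xaxis [-3.4e-03  8.0e-04 -1.0e+00] j [5.600e-02 4.060e-01 2.660e-01 1.434e+00 1.000e-03 1.866e+00] F [-4.9  3.3 -7.3] M [0.71 0.5  0.02] w 0.0333
slide [ 0.01 -0.    0.  ] rotx 0.0013340401712849115
full rot [ 0.001 -0.     0.003] full slide [ 0.01 -0.    0.  ]
```

>>> drive_tool(
  steps=[
    {"slide":[-0.1,0,0],"delta_rot":[0,0,0],"hand":0},
    {"slide":[-0.2,0,0],"delta_rot":[0,0,0],"hand":0},
    {"slide":[-0.2,0,0],"delta_rot":[0,0,0],"hand":0},
    {"slide":[-0.2,0,0],"delta_rot":[0,0,0],"hand":0},
  ],
)

```text
clock: 11.45
position: [0.5807, 0.0965, 0.3118]
ee_rot: [-1.446, 1.565, 3.028]
ft_force: [-3.8, 4.2, -16.3]
width: 0.0335
```

```bash
python3 go.py 0.5807 0.0965 0.3117 -0.240
```

```text
t 11.45 pos [0.5807 0.0965 0.3118] yaw -0.2387 xaxis [-5.4e-03  6.0e-04 -1.0e+00] j [5.600e-02 4.080e-01 2.690e-01 1.437e+00 1.000e-03 1.866e+00] F [ -3.8   4.2 -16.3] M [ 0.81 -0.23  0.02] w 0.0335
slide [ 0.01 -0.   -0.  ] rotx 0.0012994031643631665
full rot [0.001 0.001 0.005] full slide [ 0.01 -0.   -0.  ]
```

```bash
python3 - <<'E'
from plant import env
from fit import *
p=[.58143,.09565,-.24035]
c,s=np.cos(p[2]),np.sin(p[2]);Ri=np.array([[c,s],[-s,c]])
for n,sl in(("scene",np.s_[195:335,235:435]),("top",np.s_[0:480,0:640])):
    d=env.get_image(n);f=d["frame"][sl]
    cv2.imwrite(f"pics/{n}7.png",cv2.resize(f,None,fx=4,fy=4,interpolation=cv2.INTER_CUBIC) if n=="scene" else f)
    X=cloud(d).reshape(-1,3);l=(X[:,:2]-p[:2])@Ri.T*1000;z=X[:,2]*1000
    m=(np.hypot(l[:,0],l[:,1]-180)<50)&(z>130);print(n,'head top z',np.percentile(z[m],[10,50,90]) if m.any() else '')
    m=(abs(l[:,0])<25)&(abs(l[:,1]+170)<25)&(z>88)&(z<100);q=l[m]
    w,v=np.linalg.eigh(np.cov(q.T));print('knob',np.degrees(np.arctan2(v[1,1],v[0,1])))
E
python3 go.py
```

```text
scene head top z [252.49927902 255.8820692  266.64536511]
knob 46.0933313596186
top head top z [250.99536953 256.93702825 266.55658704]
knob -135.96745512502986
t 11.55 pos [0.5807 0.0965 0.3118] yaw -0.2386 xaxis [-5.4e-03  6.0e-04 -1.0e+00] j [5.600e-02 4.080e-01 2.690e-01 1.437e+00 1.000e-03 1.866e+00] F [ -3.3   3.9 -18. ] M [ 0.79 -0.21 -0.01] w 0.0334
```

View pics/scene7.png

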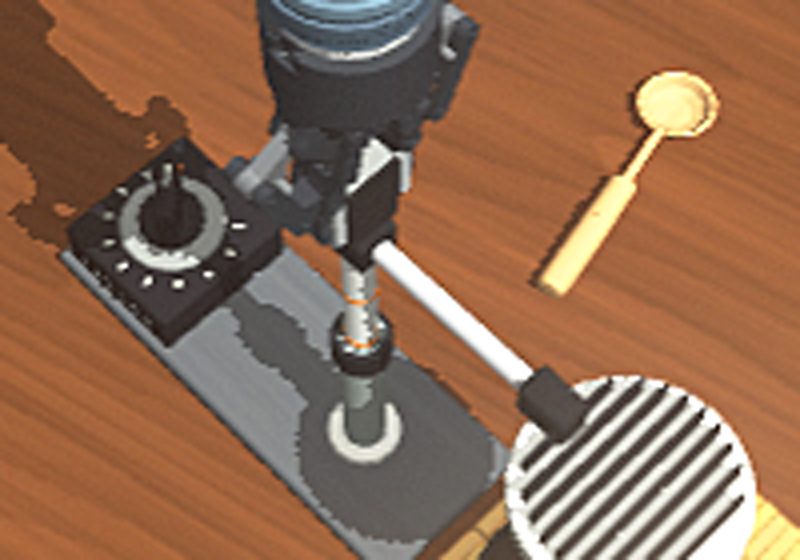

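View pics/top7.png

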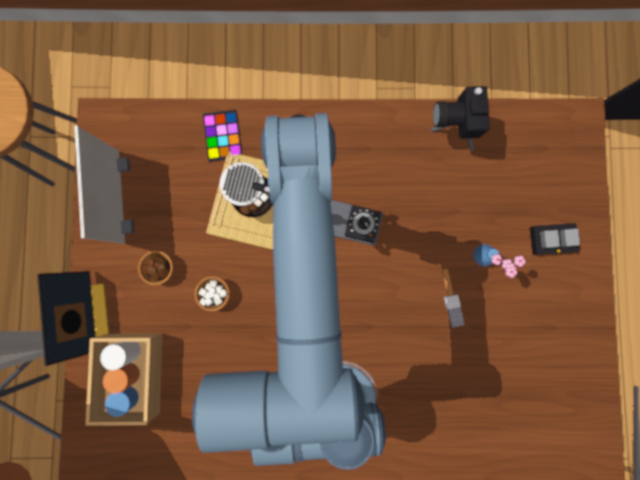

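Two orange rings are out of the collar (crop (360,300) and (360,343)), head top at 266 mm (166+100), knob at the full mark, and the other objects are in their places. Handing in.

```bash
python3 - <<'E'
from plant import env
print(env.job_done())
E
python3 go.py
```

```text
the job is handed in; nothing more can be done
None
the job is handed in; nothing more can be done
```

The lamp is at full brightness and at the top of its travel. The gripper holds the grip there with the thumb button squeezed in. I handed the job in at about 11.6 s; it returned no verdict, and the state could not be read afterwards.

- **Dimmer:** I pinched the knob and turned it clockwise about 2.0 rad, until it met the end stop (moment rose to 1.4 N m). Afterwards its bar measured 46.1° and −136.0° in the two cameras. Seen as pointer directions these are −133.9° and −136.0°, and full is −135°, so both are within about 1° of it.
- **Button and mast:** The opening on the grip was 33.4 mm (34 mm is flush), so the button was in all through the lift. The tool rose 100 mm to z 0.312 m. The last 2 mm of upward command did not move it; the downward force only rose from 7 N to about 17 N, so it is against the hard stop.
- **Last pictures:** Both orange rings were out of the collar and the top of the lamp head was at about 266 mm, 100 mm above its start. In the last top picture both wooden bowls, the vase and the brush were where they started, and the spoon likewise in the last scene crop. The soup bowl is partly hidden by the head, and the last pictures barely show the chopsticks. Nothing came near either of them. I judged all of this by eye and did not measure it.

No check failed. The two cameras disagreed by about 2° on the dimmer angle, well inside the 6° allowed.

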